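# Spice carousel: home into its tray corner, salt to the front, held

## Robot

A 6-joint arm with a two-finger parallel gripper is mounted at the origin on a cart in front of the work surface, level with it; the furniture and walls round the work are solid. World frame = base frame: x ahead of the robot, y to its left, z up, the work surface at z = 0. Lengths are in m, angles in rad, forces in N, time in s.
With the tool pointing down it reaches from about 0.375 to 0.9 m from the base axis. Payload 3.1 kg.
Tool frame: the origin (TCP) lies on the centre line of the jaws, within the pads' length; the fingertips stand robot.tip_reach ahead of it and the grasp point (between the pads) lies 8 mm behind it (robot.tip_reach is the distance from the TCP to the fingertips, in m); z points along the fingers, y is the line along which they close (so a half turn about z gives the same grasp; the last joint's range is limited). The gripper opens to 87 mm and grips with 3 to 60 N. Pads are 19 mm wide; open, the fingers measure 117 mm over their backs; the gripper's body (75 mm by 190 mm) begins 51 mm behind the grasp point.
Start: joints at [-1.393, 0.527, 1.433, -0, 1.181, -0.178], TCP at [0.218, -0.586, 0.234] pointing down, gripper open.
Joint ranges: [-3.08, 3.08], [-0.75, 2.2], [0.22, 2.44], [-1.43, 4.57], [0, 2.65], [-2.85, 2.85]. Speed limits (rad/s): [2.79, 2.79, 3.14, 3.14, 3.14, 3.14].

## Interface

Orientations are given as a unit quaternion [x, y, z, w].
In Python, from rig import robot gives the robot as it stands.
- The arm moves only by the tool jog_arm, never from a script. Its argument "motion" is one flat list of numbers, 7 for each row, row after row: the shift along the tool's x, y, z scaled (see below), then the turn, a rotation vector about the tool's x, y, z scaled (see below), then the gripper's target within -1 to 1 (shut at 1, half-way at 0, fully open at -1). In form: [x, y, z, rx, ry, rz, hand, x, y, z, rx, ry, rz, hand, ...]. A call has 1 to 12 rows; each row shifts and turns the commanded pose from where the row before left it, along the tool's axes as they then stand; what a row does not reach is not made up. The controller multiplies each number of a shift by 4 cm and each number of a turn by 4 degrees. A row lasts 1/8 s, in which the tool goes at most 62.5 mm and 10.7 degrees, less where a joint would pass 70% of its speed; a pose out of reach is approached as far as the arm can. A call with a number of a shift or a turn outside -1 to 1 is refused whole. A call with a gripper value outside its range is refused whole. The fingers move at their own pace and stop on an object; "grip_force" is the grip in N (left out, the last holds). Time passes only in rows, so rows that do not move let the fingers close. It gives the time, the measured TCP pose, the force, the opening and the grip force at its end, in the units of the state.
- robot.get_obs(): the state, without advancing time (a new reading comes with each control period).
- robot.camera(name): name is "scene" or "top" or "wrist"; returns the picture (480x640x3 uint8, blue, green, red); there is no depth.
- robot.calibration(name): a dict with "fx", "fy", "cx", "cy" (pixels), "R" (3x3) and "t" (3): a world point X has camera coordinates R X + t; the wrist camera has in their place "T_tool_cam" (4x4, takes a point from camera to tool coordinates, whose origin is the TCP and whose axes are the flange's). Camera axes: x right, y down, z forward; pixel columns grow to the right and rows downward; lengths in m; the calibration is good to about 2 mm. The wrist camera is an equidistant fisheye: a pixel r from the principal point sees the ray r / f radians off the axis. A picture is of the moment at which its call begins: read the wrist's pose just before it. calibration takes no time and is no camera call.
- robot.hand_in(): hands the job in; it is judged then, once.
The state is a dict: "time": time; "q": joint angles; "joint_velocities": joint speeds; "joint_torque": joint torques, N m; "position": TCP position; "tool_rot": TCP orientation; "ft_force": force on the tool from outside, world axes, zero at the start; "moment": the same for the moment, N m; "grip_width": finger opening in m; "grip_force": force on a finger pad.
Only numpy, scipy, OpenCV 4.12 (cv2) and the standard library are available. Lean on these libraries where they do the work, as an engineer would, in place of code of your own. Each camera call takes 0.05 s, during which the arm holds its last target. There are 200 camera calls.

## Task

Slide the spice carousel along its tray, fully home into the corner of the raised fence, so that the square foot sits flush against both rails. Then turn it by the knob until the salt shaker is at the middle of the foot's front side, the side towards you and away from the back rail. Finish while still gripping the knob and holding the turntable still, so that the salt can be taken out; don't lift the carousel, keep all jars standing in their rings and don't disturb the things around it.

Things in the scene. Friction and masses are not known exactly. Their poses are not given: they have to be found in the camera images.
- tray: Fixed corner tray of light wood, 278 x 278 mm, flat on the worktop. Floor 6 mm thick; a fence rail 12 mm thick, its top 26 mm above the worktop, runs along the back edge (+x of the tray) and the left edge (+y); front (-x) and right (-y) are open. Origin at the centre of its underside; yaw within 0.12 rad of the world's. A wall cupboard hangs 600 mm above its back edge.
- fence_corner (a point): Inner corner where the two rails meet, at floor height (6 mm above the worktop). Axes of the tray: +x into the back rail, +y into the left rail.
- base: Square foot of the carousel, dark wood, 204 x 204 x 22 mm, loose on the tray floor on glides (2.5 to 5 N slide the whole, about 2 kg). Starts 25 to 50 mm short of home along both rails' normals, turned up to 0.2 rad; squares itself up when pressed on the rails. Origin: centre of its underside, on the turning axis; +x its back, -x its front, +y its left.
- base_corner (a point): Back left lower corner of the foot (+102, +102, 0 mm in the foot's frame). Home is where it meets fence_corner.
- turntable: Round disc, 192 mm across and 8 mm thick, its top 39 mm above the worktop, on a bearing on the foot: spins without stops against a drag of about 0.03 N m, nothing latches it. At 60 degree steps, centres 66 mm from the axis, six seats each hold a jar: a low ring (49 mm inside, 12 mm high) and a steel hoop 48 mm above the disc. Origin: centre of its underside, on the axis.
- knob: Round dark wooden knob, 36 mm across, atop the 14 mm post at the turntable's centre and fixed to it. Origin on the turning axis at the knob's lower end, 157 mm above the worktop; its straight grip runs from 4 to 30 mm above the origin. The jar tops end 12 mm or more below the origin. Pulling the knob sideways slides the whole carousel; turning it turns the disc.
- salt_shaker: Salt shaker: grey-white waisted shaker with a plain domed top narrower than its body, 44 mm across and 90 mm tall, the only dome-topped one (the others have flat screw caps); stands loose in a ring of the turntable (any of the six). It is to be brought to the middle of the foot's front side (-x of the foot); origin at the centre of its underside, z up.
- thyme_jar: Spice jar, 46 mm across, 105 mm tall, straight glass with a wide screw cap; stands loose in a ring of the turntable (any of the six); origin at the centre of its underside, z up.
- paprika_jar: Spice jar, 45 mm across, 106 mm tall, straight glass with a wide screw cap; stands loose in a ring of the turntable (any of the six); origin at the centre of its underside, z up.
- pepper_jar: Spice jar, 41 mm across, 105 mm tall, straight glass with a wide screw cap; stands loose in a ring of the turntable (any of the six); origin at the centre of its underside, z up.
- cumin_jar: Spice jar, 40 mm across, 105 mm tall, straight glass with a wide screw cap; stands loose in a ring of the turntable (any of the six); origin at the centre of its underside, z up.
- brown_jar: Brown jar, 46 mm across, 85 mm tall, straight sides with a broad ribbed screw cap as wide as the jar; stands loose in a ring of the turntable (any of the six); origin at the centre of its underside, z up.
- mug_fiesta: Patterned mug, 84 x 119 x 92 mm, left of the tray; a bystander, leave it alone.
- jam_jar: Jam jar, 71 mm across, 110 mm tall, left of the tray; a bystander, leave it alone.
- tub_clear: Clear food tub with lid, 99 x 129 x 60 mm, far left; a bystander, leave it alone.
- bean_tin: Short tin, 75 mm across, 58 mm tall, right of the tray; a bystander, leave it alone.
- red_turner: Kitchen turner, 297 x 52 x 16 mm, lying on the left; a bystander, leave it alone.
- glass_tumbler: Glass tumbler, 81 mm across, 91 mm tall, behind the tray; a bystander, leave it alone.
Mind the look-alikes: they are no part of the job. Leave any blue look-alike of the thyme_jar alone.

How it is judged:
On the way, in this order (a step that is already met when the one before it is completed fails the run):
1. the carousel's foot sits square and flush in the fence corner (x of base_corner in the frame of fence_corner above -0.004 m and y of base_corner in the frame of fence_corner above -0.004 m and angle between the x axis of base and the x axis of tray, either way round below 0.035 rad), for 0.2 s.
2. the salt shaker is at the front, the foot still flush (all of step 1 and x of salt_shaker in the frame of base below -0.045 m and y of salt_shaker in the frame of base between -0.013 and 0.013 m), for 0.2 s.
At the end, for the whole second after the job is handed in: Foot within 4 mm of both rails, square within 2 degrees, standing on the tray; salt shaker's centre within 13 mm of the foot's middle line, at the front; fingers grip the knob (over 4 N), turntable at rest (under 0.1 rad/s); all six jars upright in their rings (all of step 2 and angular speed of knob below 0.1 rad/s and contact force between the fingers and knob above 4 N and height (world z) of base below 0.012 m and angle between each of salt_shaker, thyme_jar, paprika_jar, pepper_jar, cumin_jar, brown_jar's own z axis and vertical below 0.25 rad and horizontal distance between each of salt_shaker, thyme_jar, paprika_jar, pepper_jar, cumin_jar, brown_jar and knob below 0.08 m); the arm keeps its last pose, push and grip.
It fails at once if the carousel is lifted off its tray (height (world z) of base above 0.022 m).
It fails at once if a jar on the carousel is knocked over or out of its ring (angle between any of salt_shaker, thyme_jar, paprika_jar, pepper_jar, cumin_jar, brown_jar's own z axis and vertical above 0.4 rad or horizontal distance between any of salt_shaker, thyme_jar, paprika_jar, pepper_jar, cumin_jar, brown_jar and knob above 0.1 m).
It fails at once if something standing round the tray is disturbed (distance of any of mug_fiesta, jam_jar, tub_clear, bean_tin, red_turner, glass_tumbler from where it was at the start of the episode above 0.03 m).
It also fails if it takes over 48 s, if anything falls off the work surface, if the arm or the gripper's body presses on something with over 40 N, if the wrist force passes 120 N, or if a joint passes its speed limit or range.

## Working session

There is one attempt and no reset: what is moved stays moved. The work goes in short steps, Python scripts to look and compute and a tool call to move; the robot and the scene stay as the last step left them, time stands still between calls to the robot, and variables do not carry over. Pictures are saved under pics/ and viewed, at most 10 in all, crops included, and the job is handed in when it is done.

Besides the shell and the picture viewer there is one more tool, called after ">>>" as a command line: name --argument value ..., lists and objects as JSON in quotes. jog_arm: Moves the arm, as the interface text tells. Shifts and turns lie within -1 to 1; 1 stands for 4 cm of shift or 4 degrees of turn. Its arguments: {"type":"object","properties":{"motion":{"type":"array","items":{"type":"number"}},"grip_force":{"type":"number"}},"required":["motion"]}

```bash
mkdir -p pics; ls
cat > h.py <<'E'
import numpy as np, cv2
from rig import robot
def ray(cal,u,v,z):
    R=np.array(cal["R"]);t=np.array(cal["t"]);c=-R.T@t
    d=R.T@np.array([(u-cal["cx"])/cal["fx"],(v-cal["cy"])/cal["fy"],1])
    return c+d*(z-c[2])/d[2]
def proj(cal,X):
    p=np.array(cal["R"])@np.array(X)+np.array(cal["t"]);return p[0]/p[2]*cal["fx"]+cal["cx"],p[1]/p[2]*cal["fy"]+cal["cy"]
E
python3 - <<'E'
from h import *
o=robot.get_obs();print(o["time"],o["position"],o["tool_rot"],o["grip_width"],robot.tip_reach)
for n in("scene","top"):
    cv2.imwrite(f"pics/{n}0.png",robot.camera(n)); c=robot.calibration(n);print(n,{k:np.round(v,3).tolist() for k,v in c.items()}, -np.array(c["R"]).T@c["t"])
E
```

```text
pics
0.0 [ 0.21819401 -0.58492618  0.23257875] [ 9.84126404e-01  1.77465719e-01 -4.57097143e-07 -1.06777457e-03] 0.08706510429357464 0.011
scene {'fx': 491.173, 'fy': 491.173, 'cx': 319.099, 'cy': 242.137, 'R': [[-0.866, -0.499, 0.019], [-0.237, 0.377, -0.895], [0.44, -0.78, -0.445]], 't': [0.454, 0.251, 1.136]} [-0.0464325   1.01811858  0.7212001 ]
top {'fx': 611.417, 'fy': 611.417, 'cx': 315.178, 'cy': 241.244, 'R': [[-0.033, -0.999, 0.008], [-0.777, 0.021, -0.629], [0.628, -0.027, -0.777]], 't': [-0.044, 0.542, 1.485]} [-0.51333439 -0.01530856  1.49604605]
```

View pics/top0.png

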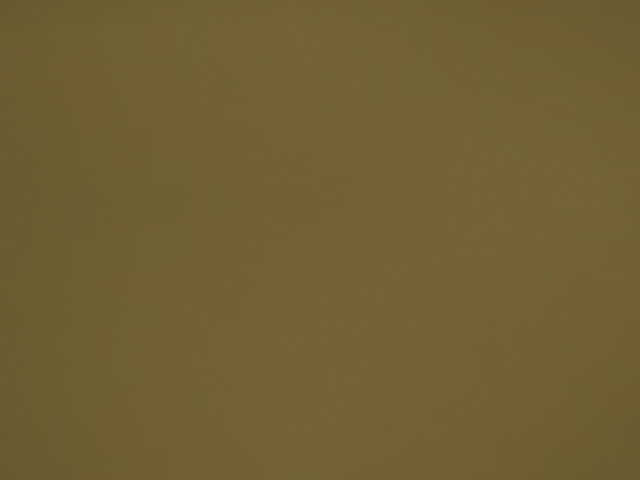

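View pics/scene0.png

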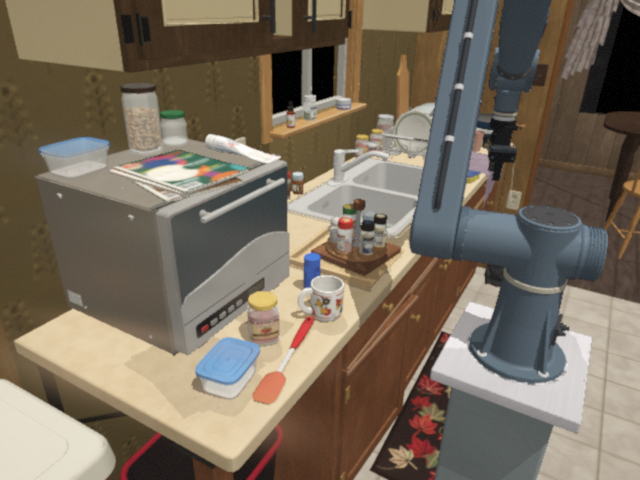

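The top view shows only a blank olive surface, so it is blocked. In the scene view the carousel is at about (358,240), with the mug at (325,298) and a blue look-alike at (312,270). I'll enlarge that area.

Run:
```python
from h import *
im=cv2.imread("pics/scene0.png")[190:290,285:425]
cv2.imwrite("pics/crop0.png",cv2.resize(im,None,fx=5.7,fy=5.7,interpolation=cv2.INTER_CUBIC))
c=robot.calibration("scene")
for uv,z in [((358,205),.187),((360,245),.03),((312,290),0)]: print(uv,ray(c,*uv,z))
w=robot.calibration("wrist");print(w)
```

```text
(358, 205) [ 0.50650477 -0.18773898  0.187     ]
(360, 245) [ 0.51770094 -0.24460927  0.03      ]
(312, 290) [0.5347568  0.02097783 0.        ]
{'fx': 371.64829954431775, 'fy': 371.64829954431775, 'cx': 322.211927767782, 'cy': 239.1035793567351, 'T_tool_cam': array([[-1.08475766e-03, -9.67395414e-01, -2.53268506e-01,
         6.93915489e-02],
       [ 9.99999213e-01, -1.20884980e-03,  3.34344555e-04,
         3.44003452e-04],
       [-6.29606971e-04, -2.53267945e-01,  9.67395964e-01,
        -1.50957667e-01],
       [ 0.00000000e+00,  0.00000000e+00,  0.00000000e+00,
         1.00000000e+00]])}
```

View pics/crop0.png

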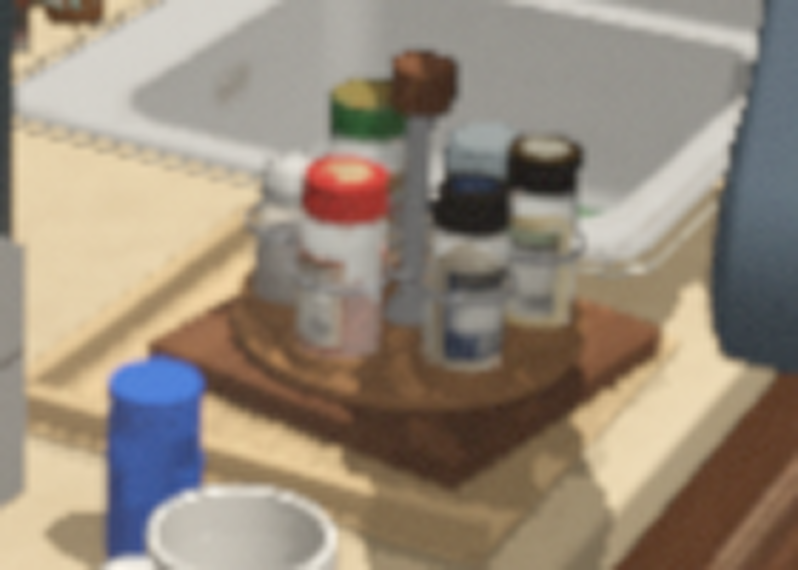

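The picture shows the brown knob at crop (424,80). A grey-white domed shaker is at (285,180), at the back left, and the other jars have green, red, black, black and grey-blue caps. Next I'll move the wrist camera above it.

>>> jog_arm --motion '[0,0,-1,0,0,0,-1,0,0,-1,0,0,0,-1,0,0,-0.5,0,0,0,-1,0.97,-0.75,0,0,0,0,-1,0.97,-0.75,0,0,0,0,-1,0.97,-0.75,0,0,0,0,-1,0.97,-0.75,0,0,0,0,-1,0.97,-0.75,0,0,0,0,-1,0.97,-0.75,0,0,0,0,-1,0.97,-0.75,0,0,0,0,-1,0.97,-0.75,0,0,0,0,-1,0.97,-0.75,0,0,0,0,-1]' --grip_force 10

```text
time: 1.6
position: [0.4517, -0.2091, 0.3333]
tool_rot: [0.984, 0.177, -0.0, -0.0]
ft_force: [-0.4, -0.5, 1.0]
grip_width: 0.0872
grip_force: 0.0
```

```bash
cat >> h.py <<'E'
from scipy.spatial.transform import Rotation as Ro
def wcal(o):
    w=robot.calibration("wrist");T=np.eye(4);T[:3,:3]=Ro.from_quat(o["tool_rot"]).as_matrix();T[:3,3]=o["position"]
    w["W"]=T@w["T_tool_cam"];return w
def wray(w,u,v,z):
    a=np.array([u-w["cx"],v-w["cy"]]);r=np.hypot(*a);th=r/w["fx"]
    d=w["W"][:3,:3]@np.r_[np.sin(th)*a/max(r,1e-9),np.cos(th)];c=w["W"][:3,3]
    return c+d*(z-c[2])/d[2]
E
python3 - <<'E'
from h import *
import pickle
o=robot.get_obs();im=robot.camera("wrist");cv2.imwrite("pics/w1.png",im);pickle.dump(o,open("o1.pkl","wb"))
print(o["time"],o["position"],o["tool_rot"],o["q"],o["ft_force"])
E
```

```text
1.6 [ 0.45165994 -0.20907221  0.33325875] [ 9.84145139e-01  1.77364801e-01 -1.78478512e-04 -2.00908034e-04] [-6.58446275e-01  2.40707399e-01  1.60899360e+00  4.30165144e-06
  1.29242911e+00  5.55732557e-01] [-0.35918676 -0.4641107   1.02264567]
```

View pics/w1.png

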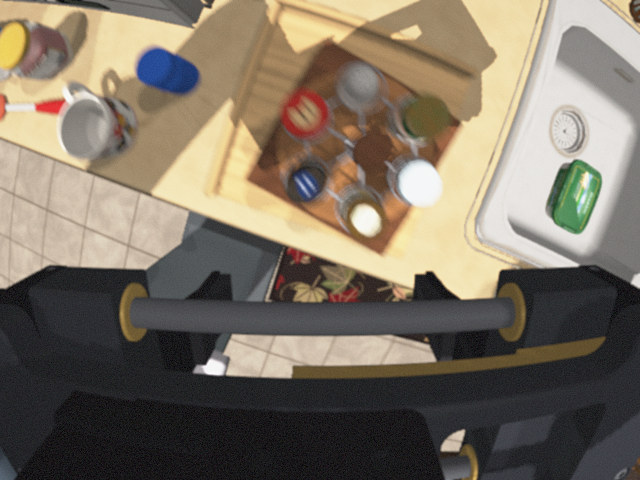

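The wrist view shows the foot around (355,150) with the knob at (372,150). Clockwise, the caps are grey (360,85), green (425,118), white (417,183), black (365,215), blue-black (307,182) and red (305,113). I'll enlarge it to tell the grey and white ones apart.

Run:
```python
from h import *
im=cv2.imread("pics/w1.png")[0:265,195:515]
cv2.imwrite("pics/crop1.png",cv2.resize(im,None,fx=2.26,fy=2.26,interpolation=cv2.INTER_CUBIC))
```

```text
(no output)
```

View pics/crop1.png

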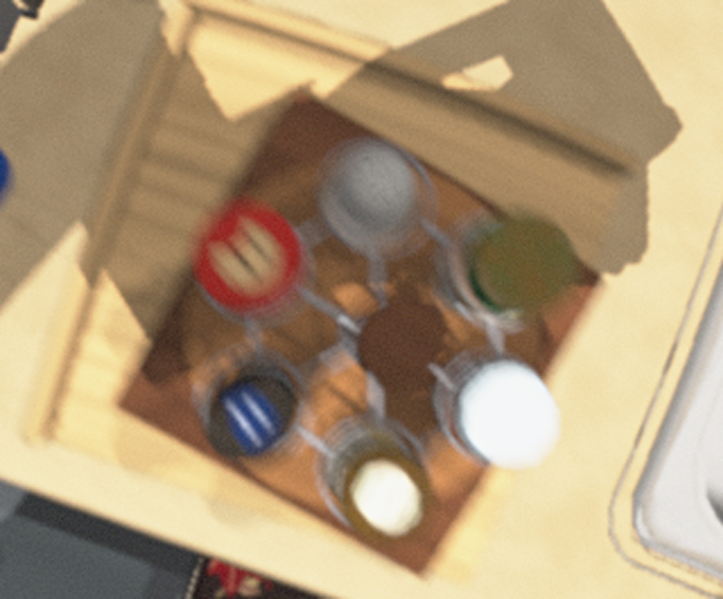

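Run:
```python
from h import *
import pickle
w=wcal(pickle.load(open("o1.pkl","rb")))
f=lambda x,y,z:wray(w,195+(x+.5)/2.26-.5,(y+.5)/2.26-.5,z)[:2]
c=[f(*p,.028) for p in[(305,95),(605,275),(425,575),(120,405)]]
print(np.round(c,4),"ctr",np.mean(c,0));
for i in range(4):
    d=c[(i+1)%4]-c[i];print(np.linalg.norm(d),np.degrees(np.arctan2(d[1],d[0])))
k=f(402,342,.19);s=f(370,195,.135);print("knob",k,"salt",s,np.linalg.norm(s-k),np.degrees(np.arctan2(*(s-k)[::-1])))
for n,p,q in[("left",(185,30),(45,435)),("back",(390,60),(625,165)),("backouter",(190,5),(390,60))]:
    a,b=f(*p,.026),f(*q,.026);d=b-a;print(n,a,b,np.degrees(np.arctan2(d[1],d[0])))
print("scene knob",ray(robot.calibration("scene"),359.4,200.9,.19))
```

```text
[[ 0.6406 -0.1491]
 [ 0.6113 -0.3399]
 [ 0.4132 -0.3074]
 [ 0.4451 -0.1132]] ctr [ 0.52757023 -0.22740665]
0.19306683365138463 -98.72197685654054
0.20074033051093682 170.70107678867592
0.19680812872977324 80.66762079230016
0.1987167415527295 -10.380523470679583
knob [ 0.52577108 -0.22438045] salt [ 0.58036305 -0.1975439 ] 0.06083159940986272 26.17800198225185
left [ 0.6563814  -0.07313521] [ 0.41452938 -0.07699995] -179.08450499913783
back [ 0.67811462 -0.18475051] [ 0.67761704 -0.32952693] -90.1969170630097
backouter [ 0.671874   -0.07004168] [ 0.67811462 -0.18475051] -86.88595299017219
scene knob [ 0.51392839 -0.21207266  0.19      ]
```

>>> jog_arm --motion '[0.8,0.53,0.3,0,0,0,-1,0.8,0.53,0.9,0,0,0,-1,0,0,0.9,0,0,0,-1,0,0,0.5,0,0,0,-1,0,0,0,0,0,0,-1]'

```text
time: 2.28
position: [0.5246, -0.2273, 0.2273]
tool_rot: [0.984, 0.177, -0.002, -0.002]
ft_force: [-0.4, -0.5, -0.5]
grip_width: 0.0871
grip_force: 0.0
```

Run:
```python
from h import *
import pickle
o=robot.get_obs();im=robot.camera("wrist");cv2.imwrite("pics/w2.png",im);pickle.dump(o,open("o2.pkl","wb"))
print(o["time"],o["position"],o["tool_rot"],o["ft_force"])
```

```text
2.275 [ 0.52462283 -0.22725517  0.22734772] [ 0.98412064  0.1774789  -0.00200458 -0.00194824] [-0.42926698 -0.50995601 -0.54052848]
```

View pics/w2.png

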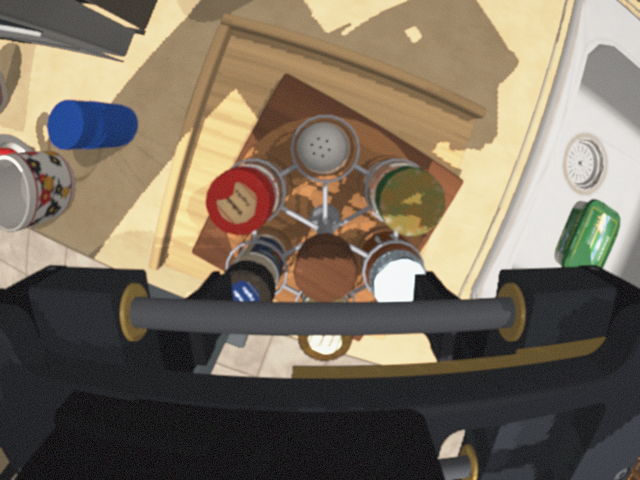

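The view confirms the salt by its holed dome at (323,146). The knob is between the fingers at (325,265), and the rails are at (225,18)–(485,110) and (225,25)–(160,265).

Run:
```python
from h import *
import pickle
w=wcal(pickle.load(open("o2.pkl","rb")))
f=lambda x,y,z:wray(w,x,y,z)[:2]
k=f(325,264,.189);s=f(323,147,.135);print("knob",k,"salt",s,np.linalg.norm(s-k),np.degrees(np.arctan2(*(s-k)[::-1])))
c=[f(288,76,.028),f(462,182,.028)];d=c[1]-c[0];print(c,np.linalg.norm(d),np.degrees(np.arctan2(d[1],d[0])))
for p,q in[((228,15),(485,110)),((230,36),(478,117)),((225,25),(155,262)),((228,38),(165,265))]:
    a,b=f(*p,.026),f(*q,.026);d=b-a;print(a,b,np.degrees(np.arctan2(d[1],d[0])))
```

```text
knob [ 0.53074997 -0.22680232] salt [ 0.58769062 -0.20436747] 0.061200982799613196 21.504639849954515
[array([ 0.63889467, -0.15041464]), array([ 0.60585551, -0.34392579])] 0.1963113583728085 -99.68897763272435
[ 0.68103501 -0.07135226] [ 0.68312787 -0.34026866] -89.55409976581049
[ 0.66060752 -0.08183336] [ 0.67310759 -0.33575715] -87.18173934945519
[ 0.67020448 -0.07253035] [ 0.4158118  -0.07555373] -179.31908989673497
[ 0.65812745 -0.08067388] [ 0.41696741 -0.08769577] -178.3321829772385
```

>>> jog_arm --motion '[0.1,0.02,0.5,0,0,0,-1,0,0,0.5,0,0,0,-1,0,0,0.48,0,0,0,-1,0,0,0,0,0,0,-1,0,0,0,0,0,0,1,0,0,0,0,0,0,1,0,0,0,0,0,0,1,0,0,0,0,0,0,1,0,0,0,0,0,0,1]' --grip_force 12

```text
time: 3.45
position: [0.53, -0.2274, 0.1704]
tool_rot: [0.984, 0.177, 0.0, 0.0]
ft_force: [-0.2, -0.1, 0.4]
grip_width: 0.0455
grip_force: 0.0
```

>>> jog_arm --motion '[0,0,0,0,0,0,1,0,0,0,0,0,0,1,0,0,0,0,0,0,1,0,0,0,0,0,0,1]' --grip_force 20

```text
time: 3.95
position: [0.5298, -0.2269, 0.1703]
tool_rot: [0.984, 0.177, -0.0, -0.0]
ft_force: [-1.1, 1.3, 1.5]
grip_width: 0.0354
grip_force: 20.0
```

>>> jog_arm --motion '[0.16,-0.08,0,0,0,0,1,0.16,-0.08,0,0,0,0,1,0.16,-0.08,0,0,0,0,1,0.16,-0.08,0,0,0,0,1,0.16,-0.08,0,0,0,0,1,0,0,0,0,0,0,1]'

```text
time: 4.7
position: [0.5556, -0.1999, 0.1703]
tool_rot: [0.984, 0.178, 0.001, -0.001]
ft_force: [0.8, 1.0, -0.8]
grip_width: 0.0358
grip_force: 20.0
```

>>> jog_arm --motion '[0.035,-0.094,0,0,0,0,1,0.035,-0.094,0,0,0,0,1,0.035,-0.094,0,0,0,0,1,0,0,0,0,0,0,1]'

```text
time: 5.2
position: [0.5548, -0.1892, 0.1704]
tool_rot: [0.984, 0.177, 0.0, 0.0]
ft_force: [1.2, -3.3, -3.5]
grip_width: 0.0352
grip_force: 20.0
```

>>> jog_arm --motion '[0.094,0.035,0,0,0,0,1,0.094,0.035,0,0,0,0,1,0,0,0,0,0,0,1]'

```text
time: 5.58
position: [0.5625, -0.1884, 0.1703]
tool_rot: [0.984, 0.177, -0.0, -0.001]
ft_force: [-3.0, -0.8, 0.7]
grip_width: 0.0357
grip_force: 20.0
```

Free to slide still (drag about 3 N). I'll continue in small steps.

>>> jog_arm --motion '[0.035,-0.094,0,0,0,0,1,0,0,0,0,0,0,1]'

```text
time: 5.82
position: [0.5635, -0.1854, 0.1703]
tool_rot: [0.984, 0.177, 0.001, 0.001]
ft_force: [1.3, -2.2, -3.5]
grip_width: 0.0355
grip_force: 20.0
```

>>> jog_arm --motion '[0.094,0.035,0,0,0,0,1,0,0,0,0,0,0,1]'

```text
time: 6.08
position: [0.5663, -0.1848, 0.1703]
tool_rot: [0.984, 0.177, -0.0, -0.0]
ft_force: [-1.7, -1.9, -0.4]
grip_width: 0.0353
grip_force: 20.0
```

>>> jog_arm --motion '[0.035,-0.094,0,0,0,0,1,0,0,0,0,0,0,1]'

```text
time: 6.32
position: [0.5674, -0.1812, 0.1704]
tool_rot: [0.984, 0.177, 0.001, 0.0]
ft_force: [0.8, -3.5, -2.6]
grip_width: 0.0356
grip_force: 20.0
```

>>> jog_arm --motion '[0.094,0.035,0,0,0,0,1,0,0,0,0,0,0,1]'

```text
time: 6.58
position: [0.5702, -0.1806, 0.1703]
tool_rot: [0.984, 0.177, -0.0, -0.001]
ft_force: [-3.3, -1.6, -0.1]
grip_width: 0.0357
grip_force: 20.0
```

Run:
```python
from h import *
import pickle
o=robot.get_obs();im=robot.camera("wrist");pickle.dump(o,open("o3.pkl","wb"))
cv2.imwrite("pics/w3f.png",im);cv2.imwrite("pics/w3.png",cv2.resize(im[40:290,170:490],None,fx=2.4,fy=2.4,interpolation=cv2.INTER_CUBIC))
```

```text
(no output)
```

View pics/w3.png

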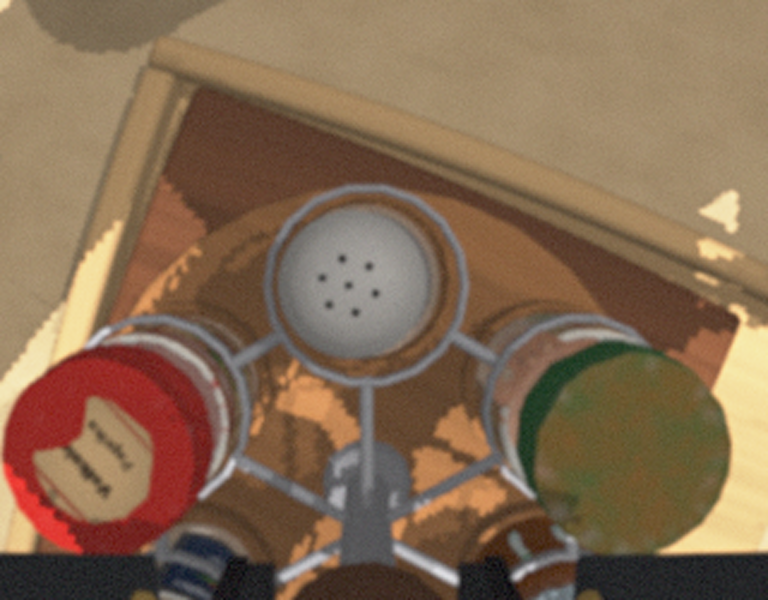

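The foot is nearly square. Its back left corner at (200,88) shows only a thin gap to both rails. I'll press on gently while watching the force.

>>> jog_arm --motion '[0.07,0.026,0,0,0,0,1,0,0,0,0,0,0,1]'

```text
time: 6.88
position: [0.5727, -0.1805, 0.1703]
tool_rot: [0.984, 0.178, -0.001, -0.001]
ft_force: [-5.2, -0.5, 2.0]
grip_width: 0.0354
grip_force: 20.0
```

>>> jog_arm --motion '[0.026,-0.07,0,0,0,0,1,0,0,0,0,0,0,1]'

```text
time: 7.12
position: [0.5737, -0.1784, 0.1703]
tool_rot: [0.984, 0.177, 0.0, 0.0]
ft_force: [-3.0, -2.0, -0.9]
grip_width: 0.0358
grip_force: 20.0
```

>>> jog_arm --motion '[0.07,0.026,0,0,0,0,1,0,0,0,0,0,0,1]'

```text
time: 7.38
position: [0.5755, -0.1779, 0.1702]
tool_rot: [0.984, 0.178, -0.001, -0.001]
ft_force: [-4.7, -1.7, 2.0]
grip_width: 0.0356
grip_force: 20.0
```

>>> jog_arm --motion '[0.026,-0.07,0,0,0,0,1,0,0,0,0,0,0,1]'

```text
time: 7.62
position: [0.5755, -0.1766, 0.1703]
tool_rot: [0.984, 0.178, -0.001, 0.001]
ft_force: [-4.7, -5.1, 0.2]
grip_width: 0.0356
grip_force: 20.0
```

>>> jog_arm --motion '[0.018,-0.047,0,0,0,0,1,0,0,0,0,0,0,1]'

```text
time: 7.88
position: [0.5755, -0.1762, 0.1704]
tool_rot: [0.984, 0.178, -0.002, 0.002]
ft_force: [-7.7, -8.8, 0.2]
grip_width: 0.035
grip_force: 20.0
```

>>> jog_arm --motion '[0.035,0.013,0,0,0,0,1,0,0,0,0,0,0,1]'

```text
time: 8.12
position: [0.5756, -0.1763, 0.1703]
tool_rot: [0.984, 0.178, -0.003, 0.002]
ft_force: [-10.7, -9.6, 1.9]
grip_width: 0.0354
grip_force: 20.0
```

Run:
```python
from h import *
import pickle
o=robot.get_obs();im=robot.camera("wrist");pickle.dump(o,open("o4.pkl","wb"));print(o["position"],o["ft_force"])
cv2.imwrite("pics/w4f.png",im);cv2.imwrite("pics/w4.png",cv2.resize(im[40:290,170:490],None,fx=2.4,fy=2.4,interpolation=cv2.INTER_CUBIC))
```

```text
[ 0.57557536 -0.17629939  0.17034469] [-10.74831509  -9.57028674   1.86105802]
```

View pics/w4.png

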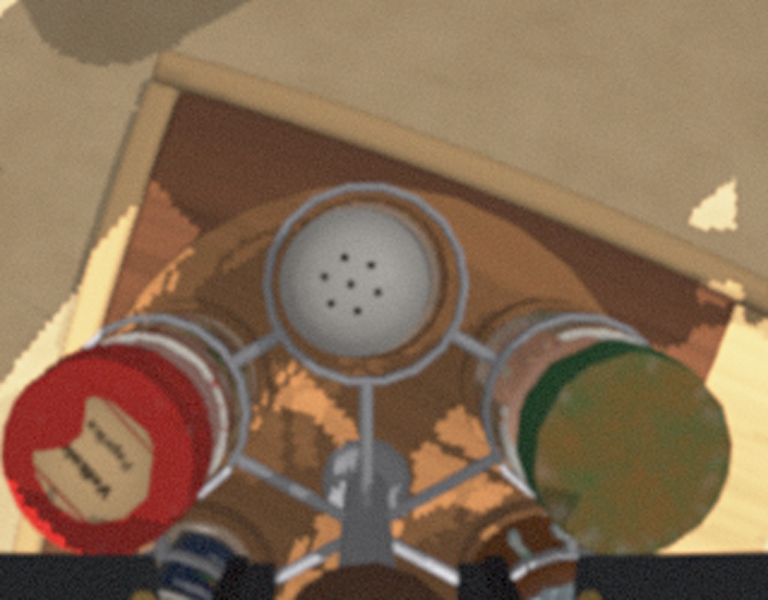

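The foot is now flush on both rails, with no gap left from (180,93) along either edge. I'll ease the push and work out the salt's angle.

>>> jog_arm --motion '[-0.076,0.025,0,0,0,0,1,0,0,0,0,0,0,1]'

```text
time: 8.43
position: [0.5754, -0.1766, 0.1703]
tool_rot: [0.984, 0.177, -0.0, 0.001]
ft_force: [-4.2, -5.6, -1.7]
grip_width: 0.0356
grip_force: 20.0
```

Run:
```python
from h import *
import pickle
w=wcal(pickle.load(open("o4.pkl","rb")))
f=lambda x,y,z:wray(w,170+(x+.5)/2.4-.5,40+(y+.5)/2.4-.5,z)[:2]
a,b,c=f(180,93,.028),f(735,300,.028),f(105,315,.028)
an=lambda d:np.degrees(np.arctan2(d[1],d[0]))
print(a,b,np.linalg.norm(b-a),an(b-a)+90,an(a-c)); u=an(b-a)+90
ctr=a+Ro.from_euler('z',u,degrees=True).as_matrix()[:2,:2]@[-.102,-.102];print("ctr",ctr)
for s in (f(350,283,.133),f(367,285,.087)):print(s,np.linalg.norm(s-ctr),an(s-ctr),an(s-np.array([.5756,-.1763])))
```

```text
[ 0.66918215 -0.07734216] [ 0.67260615 -0.27749207] 0.20017919902930512 0.9800729488225102 0.3273287936586341
ctr [ 0.56894175 -0.18107191]
[ 0.63287156 -0.15188244] 0.0702783493145994 24.540789346950287 23.09083402313582
[ 0.63179935 -0.1562961 ] 0.06756418257841741 21.51226546394168 19.592952305918097
```

>>> jog_arm --motion '[0,0,0,0,0,-1,1,0,0,0,0,0,-1,1,0,0,0,0,0,-1,1,0,0,0,0,0,-1,1,0,0,0,0,0,-1,1]'

```text
time: 9.05
position: [0.5744, -0.1748, 0.1703]
tool_rot: [0.938, 0.347, -0.001, -0.001]
ft_force: [-6.2, -1.3, 2.2]
grip_width: 0.0356
grip_force: 20.0
```

>>> jog_arm --motion '[0,0,0,0,0,-1,1,0,0,0,0,0,-1,1,0,0,0,0,0,-1,1,0,0,0,0,0,-1,1,0,0,0,0,0,-1,1]'

```text
time: 9.68
position: [0.5728, -0.1735, 0.1702]
tool_rot: [0.863, 0.504, -0.002, -0.003]
ft_force: [-9.9, 0.7, 4.7]
grip_width: 0.0353
grip_force: 20.0
```

The TCP circles the axis at about 6 mm offset, so I'll correct for that with a small tangential shift in each row.

>>> jog_arm --motion '[0.035,-0.095,0,0,0,0,1,0,-0.01,0,0,0,-1,1,0,-0.01,0,0,0,-1,1,0,-0.01,0,0,0,-1,1,0,-0.01,0,0,0,-1,1,0,-0.01,0,0,0,-1,1]'

```text
time: 10.42
position: [0.5707, -0.1726, 0.1703]
tool_rot: [0.763, 0.647, -0.001, 0.001]
ft_force: [-4.6, -5.4, -0.7]
grip_width: 0.0355
grip_force: 20.0
```

>>> jog_arm --motion '[0,-0.01,0,0,0,-1,1,0,-0.01,0,0,0,-1,1,0,-0.01,0,0,0,-1,1,0,-0.01,0,0,0,-1,1,0,-0.01,0,0,0,-1,1]'

```text
time: 11.05
position: [0.5686, -0.1727, 0.1703]
tool_rot: [0.639, 0.769, -0.001, 0.0]
ft_force: [-5.0, -5.4, -0.1]
grip_width: 0.0351
grip_force: 20.0
```

Forces are steady at about 5 N into both rails. 80° done, 80° to go.

>>> jog_arm --motion '[0,-0.01,0,0,0,-1,1,0,-0.01,0,0,0,-1,1,0,-0.01,0,0,0,-1,1,0,-0.01,0,0,0,-1,1,0,-0.01,0,0,0,-1,1,0,-0.01,0,0,0,-1,1,0,-0.01,0,0,0,-1,1,0,-0.01,0,0,0,-1,1,0,-0.01,0,0,0,-1,1,0,-0.01,0,0,0,-1,1]'

```text
time: 12.3
position: [0.5649, -0.1748, 0.1703]
tool_rot: [0.337, 0.941, -0.002, -0.0]
ft_force: [-5.2, -6.4, -0.3]
grip_width: 0.0355
grip_force: 20.0
```

>>> jog_arm --motion '[0,-0.01,0,0,0,-1,1,0,-0.01,0,0,0,-1,1,0,-0.01,0,0,0,-1,1,0,-0.01,0,0,0,-1,1,0,-0.01,0,0,0,-1,1,0,-0.01,0,0,0,-1,1,0,-0.01,0,0,0,-1,1,0,-0.01,0,0,0,-1,1,0,-0.01,0,0,0,-1,1,0,-0.01,0,0,0,-1,1,0,0,0,0,0,0,1,0,0,0,0,0,0,1]'

```text
time: 13.8
position: [0.5635, -0.1788, 0.1703]
tool_rot: [-0.004, 1.0, -0.002, -0.001]
ft_force: [-5.9, -7.5, -1.2]
grip_width: 0.0353
grip_force: 20.0
```

Run:
```python
from h import *
import pickle
o=robot.get_obs();im=robot.camera("wrist");pickle.dump(o,open("o5.pkl","wb"));print(o["time"],o["position"],o["ft_force"],o["q"],Ro.from_quat(o["tool_rot"]).as_matrix()[:,0])
s=robot.camera("scene")[190:290,285:425]
cv2.imwrite("pics/w5f.png",im)
a=cv2.resize(im[40:290,170:490],(512,400),interpolation=cv2.INTER_CUBIC);b=cv2.resize(s,(280,200),interpolation=cv2.INTER_CUBIC)
b=cv2.copyMakeBorder(b,0,200,0,0,cv2.BORDER_CONSTANT)
cv2.imwrite("pics/w5.png",np.hstack([a,b]))
```

```text
13.8 [ 0.5635437  -0.17875207  0.17031383] [-5.94711302 -7.47043622 -1.21942363] [-0.49415965  0.56053917  1.58029048 -0.00437075  1.00039414 -2.07088124] [-0.99996466 -0.00828211  0.00144451]
```

View pics/w5.png

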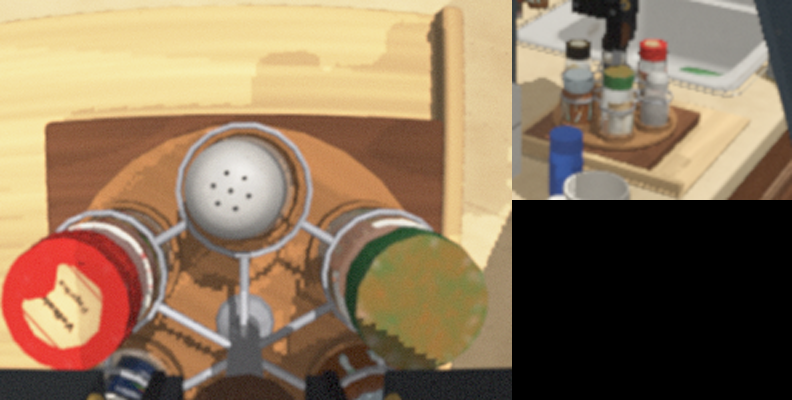

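The salt is at (240,190), in line with the middle of the foot's front edge (45–445, so 245). The foot is tight to the left rail and pressed with about 6–7 N on each rail, and all the jars are standing.

```bash
python3 -c "
from h import *
print(robot.hand_in())"
```

```text
the job is handed in; nothing more can be done
None
```

I handed the job in after about 14 s of robot time: the foot looked flush in the fence corner, the salt was at the middle of the front side, and the knob was still gripped at 20 N; the hand-in gave back no verdict.

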